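Close up the card-case tray and set its follower screw

TASK

Slide the tray's follower along until the two card cases stand upright and closed up, with no gaps, against the tray's stop wall; then turn the wing thumbscrew on the follower clockwise until it seats, and back it off a quarter turn so the follower can still be eased. Finish while still holding the thumbscrew firmly at that setting, with the cases still closed up, and leave the other things on the desk where they are.

Things in the scene. Friction and masses are not known exactly. Their poses are not given: they have to be found in the camera images.
- tray: Grey steel tray for card cases, fixed to the desk, 124 x 266 mm outside (its x by y), side walls 24 mm high. Origin: centre of its underside, on the desk; z up. Its y axis runs along its length to the taller (56 mm) stop wall, whose inner face is at y = +125 mm. Inner floor 6 mm above the origin, 104 mm wide.
- follower (a joint): Travel of the tray's sliding follower, m. 0 = backed off; grows as it slides along the tray's +y to the stop wall; its pushing face is at tray y = -65 mm + value, so it reads 0.114 when both cases are closed up. It needs about 5 N to slide (plus a little for the cases), stays where it is left, and may be moved by its thumbscrew. The screw does not change its drag.
- follower_face (a point): Centre of the follower's pushing face, 28 mm above the desk; axes as the tray's. The follower is a dark steel upright plate 98 mm wide (x), 6 mm thick, top 60 mm above the desk, with a foot 49 mm long and a 28 mm square column (top 70 mm above the desk) behind it.
- thumbscrew (a joint): Angle of the wing thumbscrew, rad; vertical axis, on top of the follower's column, 28 mm behind the pushing face. Grows clockwise seen from above (tightening) up to a hard stop, seated, at 6.283 (wings then along the tray's x); starts 1.0 to 2.6 rad short of it. It does not rise or sink; about 0.06 N m of friction, stays where it is left.
- wing (a point): Centre of the thumbscrew's steel wing grip, 101 mm above the desk, on the screw's axis. The flat grip is 46 mm long along this point's x, 10 mm thick along its y and 26 mm tall (88 to 114 mm above the desk), on a 9 mm stem with a 20 mm diameter collar 6 mm high at the column. Nothing else within 60 mm is higher than 76 mm above the desk.
- case_a_mid (a point): Centre of the card case nearer the stop wall: closed grey plastic case standing loose in the tray, 92 mm (x) x 38 mm (y, along the tray) x 52 mm tall, about 0.2 kg. Closed up against the stop wall its centre is at tray y = 106 mm.
- case_b_mid (a point): Centre of the second, identical card case, between the first case and the follower. Closed up, its centre is at tray y = 68 mm.
- stamp: Bystander, leave alone: small black round-handled rubber stamp, 34 mm diameter, 60 mm tall, standing near the tray on its -x side. Origin: centre of its underside.
- inkpad: Bystander, leave alone: flat black ink pad 70 x 110 x 14 mm, with a dark blue pad inset. Origin: centre of its underside.
- stapler: Bystander, leave alone: black desk stapler 36 x 140 x 40 mm. Origin: centre of its underside.
- spray: Bystander, leave alone: white spray bottle, 84 mm diameter, 200 mm tall. Origin: centre of its underside.
- mug: Bystander, leave alone: white mug, 80 mm diameter, 95 mm tall. Origin: centre of its underside.
- ledger: Bystander, leave alone: dark blue hardback ledger lying flat, 150 x 210 x 24 mm. Origin: centre of its underside.
- puncher: Bystander, leave alone: black hole punch 90 x 110 x 50 mm. Origin: centre of its underside.

How it is judged:
On the way, in this order (a step that is already met when the one before it is completed fails the run):
1. the follower has closed the two cases up against the stop wall (value of joint follower between 0.11 and 0.119 m and y of case_a_mid in the frame of tray above 0.101 m and y of case_b_mid in the frame of tray between 0.063 and 0.074 m and angle between each of case_a_mid, case_b_mid's own z axis and vertical below 0.12 rad and height (world z) of each of case_a_mid, case_b_mid below 0.038 m), for 0.1 s.
2. the thumbscrew is seated (within 0.12 rad of its stop) with the cases closed up (all of step 1 and value of joint thumbscrew above 6.1632 rad), for 0.1 s.
3. the thumbscrew is backed off a quarter turn (within 0.3 rad) and held (all of step 1 and value of joint thumbscrew between 4.4124 and 5.0124 rad and velocity of joint thumbscrew between -0.1 and 0.1 rad/s and contact force between the fingers and thumbscrew above 2 N), for 0.2 s.
At the end, for the whole second after the job is handed in: Both cases upright on the tray floor and closed up against the stop wall (gaps in all under 4 mm); the thumbscrew 1.57 rad back from its seat, within 0.3 rad, not turning, and gripped by the fingers with more than 2 N (all of step 3); the arm keeps its last pose, push and grip.
It fails at once if another thing on the desk moved more than 3 cm (distance of any of stamp, inkpad, stapler, spray, mug, ledger, puncher from where it was at the start of the episode above 0.03 m).
It also fails if it takes over 70 s, if anything falls off the work surface, if the arm or the gripper's body presses on something with over 40 N, if the wrist force passes 120 N, or if a joint passes its speed limit or range.

ROBOT

A 6-joint arm with a two-finger parallel gripper is mounted at the origin on the work surface. World frame = base frame: x ahead of the robot, y to its left, z up, the work surface at z = 0. Lengths are in m, angles in rad, forces in N, time in s.
With the tool pointing down it reaches from about 0.3 to 0.875 m from the base axis. Payload 4.2 kg.
Tool frame: the origin (TCP) lies on the centre line of the jaws, within the pads' length; the fingertips stand 8 mm ahead of it and the grasp point (between the pads) lies 11 mm behind it; z points along the fingers, y is the line along which they close (so a half turn about z gives the same grasp; the last joint's range is limited). The gripper opens to 85 mm and grips with 20 to 120 N. Pads are 22 mm wide; open, the fingers measure 114 mm over their backs; the gripper's body (76 mm by 85 mm) begins 54 mm behind the grasp point. The pads swing forward as they close: fully open they stand 13 mm farther back than shut.
Start: joints at [-1.275, 0.32, 1.565, -0, 1.257, -0.02], TCP at [0.179, -0.547, 0.239] pointing down, gripper open.
Joint ranges: [-3.11, 3.11], [-0.84, 2.01], [0.21, 2.61], [-1.34, 4.49], [0.05, 2.63], [-2.56, 2.56]. Speed limits (rad/s): [2.57, 2.57, 3.14, 3.14, 3.14, 3.14].

INTERFACE

Orientations are given as a unit quaternion [w, x, y, z].
In Python, from plant import manip gives the robot as it stands.
- The arm moves only by the tool play_rows, never from a script. Its argument "rows" is one flat list of numbers, 4 for each row, row after row: the shift along the tool's x, y, z in mm, then the turn about the tool's z in rad. A call has 1 to 12 rows; each row is the pose to reach, as a shift and turn from the pose commanded when the call began, along the tool's axes at that moment; what a row does not reach only later rows make up. A row lasts 1/8 s, in which the tool goes at most 62.5 mm and 10.7 degrees, less where a joint would pass 70% of its speed; a pose out of reach is approached as far as the arm can. A call with a gripper value outside its range is refused whole. "jaw" is the opening, from -1 (shut) to 1 (fully open), set as the call begins (left out, the last holds). The fingers move at their own pace and stop on an object; "squeeze" is the grip in N (left out, the last holds). Time passes only in rows, so rows that repeat a pose let the fingers close. It gives the time, the measured TCP pose, the force, the opening and the grip force at its end, in the units of the state.
- manip.get_state(): the state, without advancing time (a new reading comes with each control period).
- manip.snapshot(name): name is "side" or "top" or "wrist"; returns (picture, depth): 480x640x3 uint8, red, green, blue; 480x640 float32, m along the optical axis (not along the pixel's ray), 0 where there is no reading.
- manip.camera_info(name): a dict with "fx", "fy", "cx", "cy" (pixels), "position" and "attitude" of the camera in the world. Camera axes: x right, y down, z forward; pixel columns grow to the right and rows downward; lengths in m; the calibration is good to about 2 mm. A picture is of the moment at which its call begins: read the wrist's pose just before it. camera_info takes no time and is no camera call; for the wrist camera it gives the pose at the moment of the call.
- manip.close_job(): hands the job in; it is judged then, once.
The state is a dict: "time": time; "joint_positions": joint angles; "joint_velocities": joint speeds; "joint_efforts": joint torques, N m; "tcp_pos": TCP position; "ee_rot": TCP orientation; "force": force on the tool from outside, world axes, zero at the start; "moment": the same for the moment, N m; "opening": finger opening in m; "grip_force": force on a finger pad.
Only numpy, scipy, OpenCV 4.12 (cv2) and the standard library are available. Lean on these libraries where they do the work, as an engineer would, in place of code of your own. Each camera call takes 0.05 s, during which the arm holds its last target. There are 200 camera calls.

## Working session

There is one attempt and no reset: what is moved stays moved. The work goes in short steps, Python scripts to look and compute and a tool call to move; the robot and the scene stay as the last step left them, time stands still between calls to the robot, and variables do not carry over. Pictures are saved under pics/ and viewed, at most 10 in all, crops included, and the job is handed in when it is done.

Besides the shell and the picture viewer there is one more tool, called as a command line: name --argument value ..., lists and objects as JSON in quotes. play_rows: Moves the arm, as the interface text tells. Its arguments: {"type":"object","properties":{"rows":{"type":"array","items":{"type":"number"}},"jaw":{"type":"number"},"squeeze":{"type":"number"}},"required":["rows"]}

```bash
mkdir -p pics; cat > h.py <<'E'
import numpy as np, cv2
from plant import manip
from scipy.spatial.transform import Rotation as R
def q2R(q): return R.from_quat([q[1],q[2],q[3],q[0]]).as_matrix()
def att(ci):
    a=np.array(ci["attitude"]); return a if a.shape==(3,3) else q2R(a)
def cloud(d,ci):
    v,u=np.mgrid[0:480,0:640]
    p=np.stack([(u-ci["cx"])/ci["fx"]*d,(v-ci["cy"])/ci["fy"]*d,d],-1)
    return p@att(ci).T+np.array(ci["position"])
def snap(n,f):
    ci=manip.camera_info(n); im,d=manip.snapshot(n)
    cv2.imwrite(f"pics/{f}.png",im[:,:,::-1]); P=cloud(d,ci); np.save(f"pics/{f}.npy",P); return im,P
E
python3 - <<'E'
from h import *
for n in("top","side"):
    snap(n,n+"0"); print(manip.camera_info(n))
print(manip.get_state())
E
```

```text
{'fx': 551.2253092950857, 'fy': 551.2253092950857, 'cx': 322.23982680845614, 'cy': 233.34774561879445, 'position': array([ 0.42007624, -0.01725907,  1.52775843]), 'attitude': array([-0.03266832,  0.70686395, -0.70588487,  0.03166541])}
{'fx': 576.1392473918904, 'fy': 576.1392473918904, 'cx': 314.170478960014, 'cy': 233.46633064956072, 'position': array([0.20330499, 0.87564948, 0.74751357]), 'attitude': array([ 0.08539185, -0.170215  ,  0.86883358, -0.45701563])}
{'time': 0.1, 'joint_positions': array([-1.27499912e+00,  3.20233633e-01,  1.56556971e+00,  4.94587118e-05,
        1.25741761e+00, -1.99917489e-02]), 'joint_velocities': array([ 0.00080991, -0.00351747, -0.00194996,  0.0016264 , -0.00119654,
        0.00259754]), 'joint_efforts': array([ 7.82236311e-04, -4.16406941e+01, -2.34702623e+01,  9.27108817e-05,
        4.79481358e-03, -6.34097255e-07]), 'tcp_pos': array([ 0.1784711 , -0.54615481,  0.23855816]), 'ee_rot': array([-8.09650135e-04,  9.87561417e-01,  1.57231627e-01, -8.86219893e-05]), 'force': array([-0.51775393,  0.34927933,  0.56903649]), 'moment': array([-0.00307406,  0.00726641,  0.00202755]), 'grip_force': 0.0, 'opening': 0.08530431967310895}
```

View pics/top0.png

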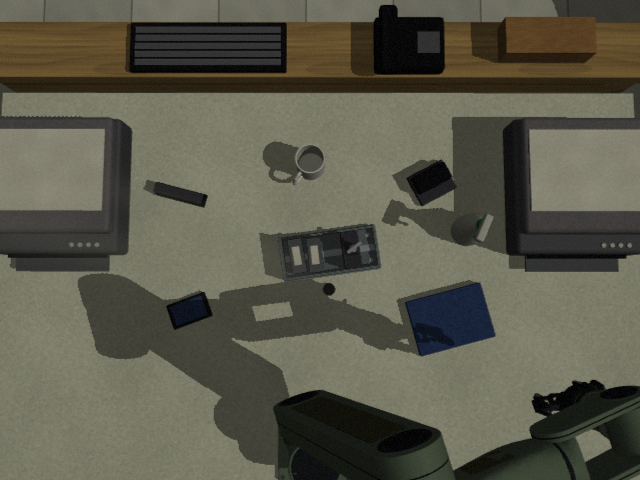

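The tray is at about (330,250) px, with its stop wall to the left, the wing at about (357,247) and the stamp at (329,289). I'll enlarge that area.

```bash
python3 - <<'E'
from h import *
im=cv2.imread("pics/top0.png"); P=np.load("pics/top0.npy")
c=cv2.resize(im[215:305,265:395],None,fx=6,fy=6,interpolation=cv2.INTER_CUBIC)
cv2.imwrite("pics/c0.png",cv2.convertScaleAbs(c,alpha=1.8,beta=10))
z=P[...,2]; 
m=np.zeros_like(z,bool); m[218:282,272:388]=1
w=P[m&(z>.083)&(z<.125)]; print("wing",len(w),w.mean(0),w.min(0),w.max(0))
if len(w)>2: print(cv2.minAreaRect((w[:,:2]*1000).astype(np.float32)))
t=P[m&(z>.018)&(z<.075)]; print("tray",len(t),cv2.minAreaRect((t[:,:2]*1000).astype(np.float32)))
s=P[m&(z>.045)&(z<.065)]; print(len(s))
for v in range(225,280,4): print(v,(z[v,276:384:3]*1000).astype(int))
E
```

```text
wing 72 [ 0.51339025 -0.09567917  0.11381099] [ 0.49849393 -0.11499513  0.09154092] [ 0.52993095 -0.07682589  0.1205165 ]
((513.8711547851562, -96.30433654785156), (9.90791130065918, 45.64991760253906), 38.4634895324707)
tray 2212 ((505.73614501953125, -34.30500793457031), (117.70496368408203, 268.2635192871094), 8.225855827331543)
1203
225 [ 2  0  3  0 -3  5 -4 -3  1  4  0  1  1  5  0  1  0 -2  0  1  0 -3 -1  8
  0  0  0  2  1  0  1  9 23  0  3 -1]
229 [ 0  4  0 -4  3  4 -2  2 -3 -5  6  2 -2  0  5 -3 -1  5  2 -1  0  8  5 20
 24 21 22 28 20  4  4  5 13 27 10  4]
233 [   4    5   -1    7    0   -1    2    0    2    0   -2    4   10    9
   26   21   29   24   28   11    8    2   59   17 1527   20   24   18
    7   10    4    0    9   22   -3   -3]
237 [ 2  0  4 13 16 22 19 23 18 22 11 12  7 12 56  6  4  2  1  8 13  8 59 19
 24 19 23 24 13  0  8  3  9 28  0  9]
241 [  4  58  24   8  60  51  56  64  57   8  53  64  56  58  62   2   4   5
   5   6   8   7  56  13  19  17  19  23 114   9   5   5   7  25   1   2]
245 [  1  59  48   2  53  61  58  57  59   5   6  60  59  61  59   9   8   7

[... 511 characters left out ...]
54 56 64 61 56  1 61 57 57 58 62  3  2  1  8  6 12  2 61
 20 17 21 24 18 11  5  8  7  5 29 -1]
265 [   1    2   58   32   10    5   54   61   57   60   10   60   61   57
   58   56    9    6    7    2    6 1527    7   62   21   16   22   16
   22    6   11   11    8    2   25   -1]
269 [ 8 -5 62 50  5  3 59 58 61 57 53  7 56 56 58 61 11 12  2  6  3  5 14  8
 14 26 28 21 28 24  1  3  0  3  2 -1]
273 [-1  0  3 56  7 13 65 49  2  0  8  5  5  9  5 24 21 24 25 27 26  8  5 10
  0  3 -1 -2  1  3  0  8  0 -3  4  4]
277 [   3    1    4   56    8    7   19   23   27   24   19    7    7    2
    1    6    3    1   -4    0   -2    1   -3    0    0    4    2   -2
   -1    2   -2    0    0    4    1 1527]
```

View pics/c0.png

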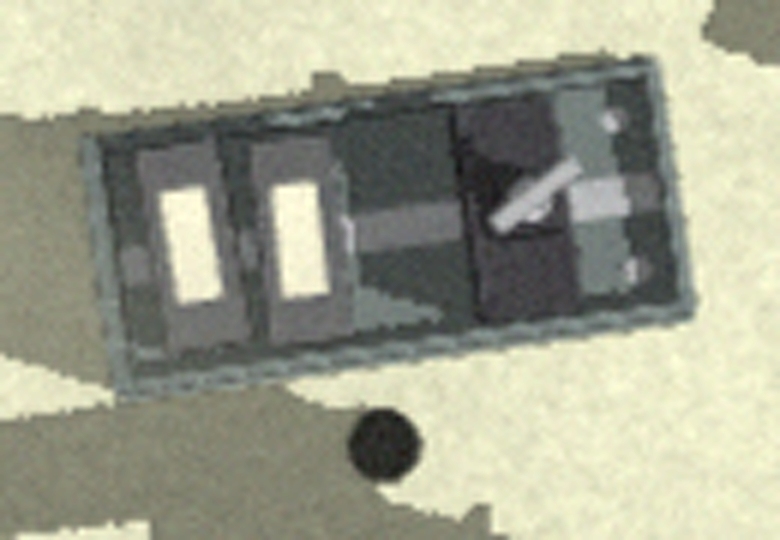

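The tray is yawed about +8°. The wing is near (0.514, -0.096), 2.1 rad short of its seat. I'll move above it.

play_rows --rows '[40,-28,-12,-0.16,80,-56,-12,-0.32,120,-85,-12,-0.48,160,-113,-12,-0.64,200,-141,-12,-0.8,240,-169,-12,-0.96,280,-197,-12,-1.12,320,-226,-12,-1.3,360,-254,-12,-1.47,400,-282,-12,-1.64,440,-310,-12,-1.8,459,-324,-12,-1.927]' --jaw 1

```text
time: 1.6
tcp_pos: [0.5152, -0.094, 0.2508]
ee_rot: [-0.0, 0.431, 0.902, 0.0]
force: [-0.9, -0.8, -0.3]
opening: 0.0858
grip_force: 0.0
```

play_rows --rows '[0,0,0,0,0,0,0,0]'

```text
time: 1.85
tcp_pos: [0.5136, -0.0965, 0.251]
ee_rot: [-0.0, 0.435, 0.9, -0.0]
force: [-1.1, 0.2, 0.5]
opening: 0.0854
grip_force: 0.0
```

```bash
python3 - <<'E'
from h import *
s=manip.get_state(); print(s["time"],s["tcp_pos"],s["ee_rot"],s["joint_positions"],s["force"])
im,P=snap("wrist","w1"); im,T=snap("top","top1")
z=P[...,2]
for n,(a,b) in dict(wing=(.105,.125)).items():
    k=(z>a)&(z<b)&(abs(P[...,0]-.514)<.04)&(abs(P[...,1]+.096)<.04); w=P[k]; print(n,len(w),cv2.minAreaRect((w[:,:2]*1000).astype(np.float32)),w[:,2].mean())
k=(z>.050)&(z<.066)&(abs(P[...,0]-.51)<.09)&(abs(P[...,1]+.06)<.06); w=P[k]
print("plate/caseb",len(w),w[:,:2].min(0),w[:,:2].max(0))
np.set_printoptions(suppress=True)
T0=np.load("pics/top0.npy"); k=np.zeros((480,640),bool); k[210:246,447:495]=1; k&=(T0[...,2]>.1); print("spray",T0[k][:,:2].min(0),T0[k][:,:2].max(0))
E
```

```text
1.85 [ 0.51364956 -0.09647696  0.25099561] [-4.17851081e-04  4.35097107e-01  9.00383345e-01 -4.06014166e-04] [-2.07320321e-01  2.30079636e-01  1.66101223e+00 -6.18524536e-04
  1.25150727e+00 -8.77629789e-01] [-1.09684585  0.18353832  0.49514692]
wing 645 ((516.06005859375, -96.26075744628906), (9.700703620910645, 45.293704986572266), 38.296302795410156) 0.11317442199206237
plate/caseb 2529 [ 0.45401722 -0.11013685] [ 5.61042288e-01 -6.68810715e-06]
spray [ 0.42007624 -0.43069542] [ 0.5962273  -0.01725907]
```

View pics/w1.png

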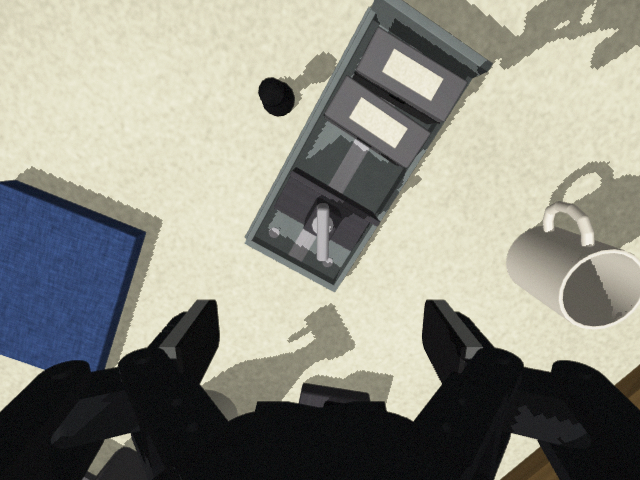

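Wing at (322,232) px in the wrist view, aligned with the tool's x axis. Fitting the tray and plate directions in the same cloud.

```bash
python3 - <<'E'
from h import *
np.set_printoptions(suppress=True,precision=4)
P=np.load("pics/w1.npy"); z=P[...,2]
k=(z>.016)&(z<.07)&(abs(P[...,0]-.506)<.1)&(abs(P[...,1]+.034)<.16)
k[:, :240]=0; k[300:]=0; k[:130,:300]=0
n,l,st,_=cv2.connectedComponentsWithStats(k.astype(np.uint8)); k=l==1+st[1:,4].argmax()
r=cv2.minAreaRect((P[k][:,:2]*1000).astype(np.float32)); print("tray",r)
c=np.array(r[0])/1000; a=np.radians(r[2] if r[1][0]<r[1][1] else r[2]-90)
for a in (a,):
    X=np.array([np.cos(a),np.sin(a)]);Y=np.array([-X[1],X[0]])
    q=(P[...,:2]-c); tx=q@X; ty=q@Y
    w=np.array([.5155,-.0963])-c; print("wing in tray",w@X,w@Y, np.degrees(a))
    m=(abs(tx)<.045)&(z>.045)&(z<.066)
    h,e=np.histogram(ty[m],np.arange(-.12,.14,.002)); print([(round(float(x),3),int(y)) for x,y in zip(e,h) if y>20])
E
```

```text
tray ((507.37506103515625, -35.65168762207031), (116.22643280029297, 266.90020751953125), 8.292452812194824)
wing in tray -0.0007070637110949751 -0.06118604815137047 8.292452812194824
[(-0.048, 53), (-0.04, 162), (-0.038, 205), (-0.036, 202), (-0.034, 158), (0.02, 76), (0.022, 231), (0.024, 226), (0.026, 218), (0.028, 229), (0.03, 226), (0.032, 227), (0.034, 231), (0.036, 226), (0.038, 233), (0.04, 229), (0.042, 235), (0.044, 227), (0.046, 237), (0.048, 234), (0.05, 233), (0.052, 237), (0.054, 239), (0.056, 235), (0.058, 187), (0.06, 32), (0.068, 197), (0.07, 359), (0.072, 254), (0.074, 251), (0.076, 252), (0.078, 266), (0.08, 244), (0.082, 253), (0.084, 260), (0.086, 246), (0.088, 274), (0.09, 252), (0.092, 254), (0.094, 274), (0.096, 258), (0.098, 252), (0.1, 267), (0.102, 259), (0.104, 277), (0.106, 164), (0.108, 31), (0.124, 723), (0.126, 278), (0.128, 266), (0.13, 269), (0.132, 49)]
```

play_rows --rows '[-1,1,60,0,-1,1,100,0,-1,1,130,0,-1,1,150,0,-1,1,160,0,-1,1,160,0,-1,1,160,0]'

```text
time: 2.82
tcp_pos: [0.5163, -0.0966, 0.0922]
ee_rot: [0.001, 0.435, 0.901, 0.0]
force: [-0.5, -0.0, -0.7]
opening: 0.0852
grip_force: 0.0
```

play_rows --rows '[0,0,1,0,0,0,1,0,0,0,1,0,0,0,1,0,0,0,1,0,0,0,1,0,0,0,1,0,0,0,1,0]' --jaw -1 --squeeze 60

```text
time: 3.82
tcp_pos: [0.5155, -0.0964, 0.0905]
ee_rot: [-0.0, 0.434, 0.901, -0.0]
force: [-1.9, -1.4, 4.0]
opening: 0.0092
grip_force: 59.0
```

play_rows --rows '[5,3,0,0,11,6.4,0,0,17,9.9,0,0,23,13.4,0,0,29,16.9,0,0,35,20.4,0,0,41,23.9,0,0,47,27.4,0,0,53,30.9,0,0,58,33.8,0,0,60.5,35.2,0,0,60.5,35.2,0,0]'

```text
time: 5.32
tcp_pos: [0.5056, -0.0278, 0.0905]
ee_rot: [0.001, 0.434, 0.901, -0.001]
force: [-2.1, -5.7, 4.5]
opening: 0.0094
grip_force: 59.1
```

play_rows --rows '[2.6,1.5,0,0,5.2,3,0,0,7.8,4.5,0,0,9.5,5.5,0,0,9.5,5.5,0,0]'

```text
time: 5.95
tcp_pos: [0.5041, -0.0172, 0.0905]
ee_rot: [0.001, 0.434, 0.901, -0.001]
force: [-1.2, -6.0, 4.8]
opening: 0.0091
grip_force: 59.1
```

```bash
python3 - <<'E'
from h import *
s=manip.get_state(); print(s["tcp_pos"],s["force"])
im,P=snap("wrist","w2"); snap("side","s2")
z=P[...,2]; a=np.radians(8.29);X=np.array([np.cos(a),np.sin(a)]);Y=np.array([-X[1],X[0]])
q=P[...,:2]-[.5074,-.0357]; tx=q@X; ty=q@Y
m=(abs(tx)<.045)&(z>.045)&(z<.066)
h,e=np.histogram(ty[m],np.arange(-.02,.14,.002)); print([(round(float(x),3),int(y)) for x,y in zip(e,h) if y>20])
print((s["tcp_pos"][:2]-[.5074,-.0357])@Y)
E
```

```text
[ 0.504065   -0.01724104  0.09049164] [-1.20152951 -6.00450365  4.84482042]
[(0.03, 190), (0.032, 379), (0.04, 563), (0.042, 683), (0.044, 782), (0.046, 736), (0.048, 671), (0.05, 684), (0.052, 693), (0.054, 688), (0.056, 692), (0.058, 713), (0.06, 715), (0.062, 723), (0.064, 725), (0.066, 737), (0.068, 736), (0.07, 744), (0.072, 755), (0.074, 755), (0.076, 766), (0.078, 770), (0.08, 775), (0.082, 760), (0.084, 815), (0.086, 796), (0.088, 807), (0.09, 812), (0.092, 826), (0.094, 839), (0.096, 826), (0.098, 852), (0.1, 855), (0.102, 862), (0.104, 850), (0.106, 884), (0.108, 880), (0.11, 901), (0.112, 881), (0.114, 902), (0.116, 929), (0.118, 918), (0.12, 713), (0.122, 25), (0.124, 1796), (0.126, 950), (0.128, 955), (0.13, 958), (0.132, 266)]
0.01874693371506216
```

View pics/w2.png

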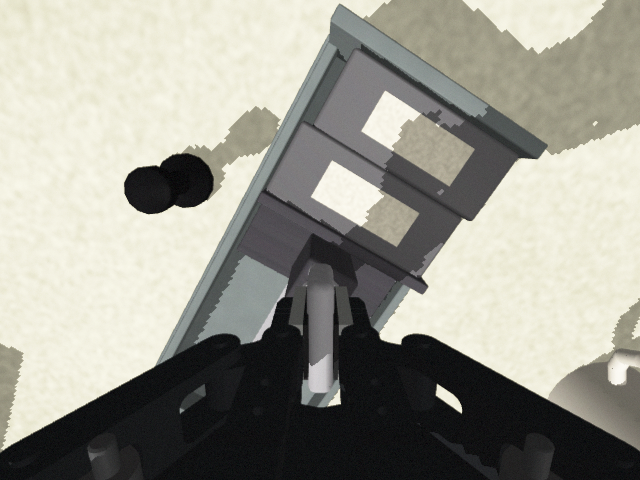

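Cases are together, with about 2–3 mm left at the stop wall (gap along (430,90) px). I'll push further and watch the force.

play_rows --rows '[0.9,0.5,0,0,1.7,1,0,0,1.7,1,0,0]'

```text
time: 6.42
tcp_pos: [0.5038, -0.0154, 0.0905]
ee_rot: [0.001, 0.434, 0.901, -0.001]
force: [-1.6, -7.2, 4.1]
opening: 0.0089
grip_force: 59.1
```

play_rows --rows '[0.9,0.5,0,0,1.7,1,0,0,1.7,1,0,0]'

```text
time: 6.8
tcp_pos: [0.5037, -0.0145, 0.0905]
ee_rot: [0.001, 0.434, 0.901, -0.002]
force: [-1.3, -10.8, 3.9]
opening: 0.0094
grip_force: 59.1
```

play_rows --rows '[0.9,0.5,0,0,0.9,0.5,0,0.1,0.9,0.5,0,0.25,0.9,0.5,0,0.4,0.9,0.5,0,0.55,0.9,0.5,0,0.7,0.9,0.5,0,0.85,0.9,0.5,0,1.0,0.9,0.5,0,1.0]'

```text
time: 7.92
tcp_pos: [0.5034, -0.0144, 0.0905]
ee_rot: [0.003, 0.813, 0.583, -0.002]
force: [-1.4, -15.1, 4.0]
opening: 0.0095
grip_force: 59.3
```

```bash
python3 - <<'E'
from h import *
s=manip.get_state(); q=s["ee_rot"]; print(s["tcp_pos"],s["force"],s["moment"],np.degrees(2*np.arctan2(q[2],q[1])),s["joint_positions"][5])
E
```

```text
[ 0.50342991 -0.01442491  0.09048564] [ -1.4052773  -15.14285873   4.00416988] [-2.3071967   0.31351657 -0.07862571] 71.30262583384933 0.2841105407180806
```

play_rows --rows '[0,0,0,0.13,0,0,0,0.27,0,0,0,0.42,0,0,0,0.57,0,0,0,0.72,0,0,0,0.87,0,0,0,1.0,0,0,0,1.07,0,0,0,1.1,0,0,0,1.13,0,0,0,1.13]'

```text
time: 9.3
tcp_pos: [0.5032, -0.0142, 0.0905]
ee_rot: [0.003, 0.998, 0.059, -0.0]
force: [-2.4, -13.9, 4.7]
opening: 0.0094
grip_force: 60.8
```

```bash
python3 - <<'E'
from h import *
s=manip.get_state(); q=s["ee_rot"]; print(s["tcp_pos"],s["force"],s["moment"],np.degrees(2*np.arctan2(q[2],q[1])),s["joint_positions"][5])
E
```

```text
[ 0.50323859 -0.01424381  0.09049715] [ -2.38355595 -13.89562109   4.67352358] [-2.00243239  0.37080893  0.8236593 ] 6.788934248232498 1.4110874066137353
```

Hard stop reached (moment jumped to 0.8 N m at a yaw of 6.8°). Now backing off a quarter turn.

play_rows --rows '[0,0,0,0,0,0,0,-0.13,0,0,0,-0.28,0,0,0,-0.43,0,0,0,-0.58,0,0,0,-0.73,0,0,0,-0.88,0,0,0,-1.03,0,0,0,-1.18,0,0,0,-1.33,0,0,0,-1.48,0,0,0,-1.595]'

```text
time: 10.8
tcp_pos: [0.5036, -0.0144, 0.0905]
ee_rot: [0.002, 0.655, 0.756, -0.002]
force: [-1.8, -14.9, 3.4]
opening: 0.009
grip_force: 59.7
```

play_rows --rows '[0,0,0,0,0,0,0,0,0,0,0,0,0,0,0,0]'

```text
time: 11.3
tcp_pos: [0.5036, -0.0144, 0.0905]
ee_rot: [0.002, 0.656, 0.755, -0.002]
force: [-1.1, -16.3, 3.7]
opening: 0.0093
grip_force: 59.7
```

```bash
python3 - <<'E'
from h import *
s=manip.get_state(); q=s["ee_rot"]; print(s["time"],s["tcp_pos"],s["force"],s["moment"],np.degrees(2*np.arctan2(q[2],q[1])),s["grip_force"])
im,P=snap("wrist","w3"); im2,_=snap("side","s3"); im3,_=snap("top","t3")
a=cv2.resize(im[:,:,::-1],(400,300)); 
b=cv2.resize(im3[215:305,265:385,::-1],(400,300),interpolation=cv2.INTER_CUBIC)
cv2.imwrite("pics/f3.png",np.vstack([np.hstack([a,b]),np.hstack([cv2.resize(im2[:,:,::-1],(400,300)),np.zeros((300,400,3),np.uint8)])]))
z=P[...,2]; t=np.radians(8.29);X=np.array([np.cos(t),np.sin(t)]);Y=np.array([-X[1],X[0]])
q=P[...,:2]-[.5074,-.0357]; tx=q@X; ty=q@Y
m=(abs(tx)<.045)&(z>.045)&(z<.066)
h,e=np.histogram(ty[m],np.arange(.02,.14,.002)); print([(round(float(x),3),int(y)) for x,y in zip(e,h) if y>0])
print((s["tcp_pos"][:2]-[.5074,-.0357])@Y)
E
```

```text
11.3 [ 0.50357131 -0.01441274  0.09050925] [ -1.07320869 -16.32619481   3.68330573] [-2.28263465  0.26028456  0.11812269] 98.01759009370203 59.66359198093414
[(0.032, 11), (0.034, 669), (0.042, 307), (0.044, 703), (0.046, 708), (0.048, 910), (0.05, 660), (0.052, 699), (0.054, 690), (0.056, 703), (0.058, 725), (0.06, 729), (0.062, 731), (0.064, 736), (0.066, 748), (0.068, 753), (0.07, 762), (0.072, 780), (0.074, 784), (0.076, 778), (0.078, 800), (0.08, 803), (0.082, 803), (0.084, 827), (0.086, 814), (0.088, 829), (0.09, 850), (0.092, 854), (0.094, 857), (0.096, 882), (0.098, 870), (0.1, 892), (0.102, 903), (0.104, 920), (0.106, 906), (0.108, 941), (0.11, 943), (0.112, 948), (0.114, 940), (0.116, 962), (0.118, 986), (0.12, 992), (0.122, 966), (0.124, 850), (0.126, 1018), (0.128, 1055), (0.13, 1018), (0.132, 314)]
0.02161685798254948
```

View pics/f3.png

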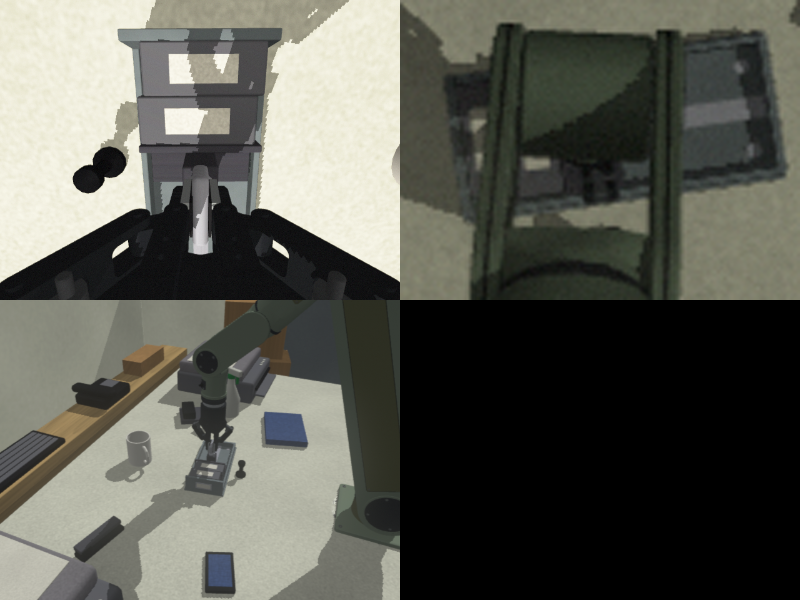

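The cases are closed up against the stop wall ((200,40)–(200,145) px in the wrist view) with no visible gaps. The wing lies along the tray axis and is held at 60 N, and the stamp and other items are undisturbed. Handing in.

```bash
python3 -c "
from plant import manip
print(manip.close_job())"
```

```text
the job is handed in; nothing more can be done
None
```

The job is handed in: both cases are closed up against the stop wall, and the thumbscrew was seated, backed off a quarter turn (1.57 rad) and is still gripped at about 60 N, with nothing else seen to have moved; the hand-in gave no verdict.

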